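# Shelve the matching volume in the desk book rack

### The arm

A 6-joint arm with a two-finger parallel gripper is mounted at the origin on the work surface. World frame = base frame: x ahead of the robot, y to its left, z up, the work surface at z = 0. Lengths are in m, angles in rad, forces in N, time in s.
With the tool pointing down it reaches from about 0.3 to 0.875 m from the base axis. Payload 6.4 kg.
Tool frame: the origin (TCP) lies midway between the tips of the shut fingers; the grasp point (between the pads) lies 19 mm behind it; z points along the fingers, y is the line along which they close (so a half turn about z gives the same grasp; the last joint's range is limited). The gripper opens to 85 mm and grips with 20 to 120 N. Pads are 22 mm wide; open, the fingers measure 114 mm over their backs; the gripper's body (76 mm by 85 mm) begins 54 mm behind the grasp point. The pads swing forward as they close: fully open they stand 13 mm farther back than shut.
Start: joints at [0.952, 0.181, 1.607, -0, 1.354, -0.206], TCP at [0.231, 0.527, 0.198] pointing down, gripper open.
Joint ranges: [-2.99, 2.99], [-0.89, 2.07], [0.3, 2.58], [-1.14, 4.28], [0, 2.63], [-3.12, 3.12]. Speed limits (rad/s): [2.57, 2.57, 3.01, 3.14, 3.14, 3.14].

### API

Orientations are given as a unit quaternion [w, x, y, z].
In Python, from bench import ctrl gives the robot as it stands.
- The arm moves only by the tool drive_tool, never from a script. Its argument "plan" is a list that holds one entry, the list of rows, each a list of 4 numbers: the shift along the tool's x, y, z scaled (see below), then the turn about the tool's z scaled (see below). In form: [[[x, y, z, roll], ...]]. A call has 1 to 12 rows; each row is the pose to reach, as a shift and turn from the pose commanded when the call began, along the tool's axes at that moment, turning the shorter way round; what a row does not reach only later rows make up. The controller multiplies each number of a shift by 400 mm and each number of a turn by 180 degrees. A row lasts 1/12 s, in which the tool goes at most 41.7 mm and 7.16 degrees, less where a joint would pass 70% of its speed; a pose out of reach is approached as far as the arm can. A call with a number of a shift or a turn outside -1 to 1 is refused whole. A call with a gripper value outside its range is refused whole. "jaw" is the closure, from 0 (fully open) to 1 (shut), set as the call begins (left out, the last holds). The fingers move at their own pace and stop on an object; the grip force is fixed at half the most. Time passes only in rows, so rows that repeat a pose let the fingers close. It gives the time, the measured TCP pose, the force, the opening and the grip force at its end, in the units of the state.
- ctrl.get_obs(): the state, without advancing time (a new reading comes with each control period).
- ctrl.camera(name): name is "side" or "top" or "wrist"; returns (picture, depth): 420x560x3 uint8, red, green, blue; 420x560 float32, m along the optical axis (not along the pixel's ray), 0 where there is no reading.
- ctrl.camera_info(name): a dict with "camera_matrix" (3x3 intrinsics, pixels), "R" (3x3) and "t" (3): a world point X has camera coordinates R X + t; the wrist camera has in their place "T_tool_cam" (4x4, takes a point from camera to tool coordinates, whose origin is the TCP and whose axes are the flange's). Camera axes: x right, y down, z forward; pixel columns grow to the right and rows downward; lengths in m; the calibration is good to about 2 mm. A picture is of the moment at which its call begins: read the wrist's pose just before it. camera_info takes no time and is no camera call.
- ctrl.hand_in(): hands the job in; it is judged then, once.
The state is a dict: "time_s": time; "q": joint angles; "dq": joint speeds; "joint_efforts": joint torques, N m; "eef_pos": TCP position; "eef_rot": TCP orientation; "wrist_force": force on the tool from outside, world axes, zero at the start; "torque": the same for the moment, N m; "opening": opening from 0.0 (shut) to 1.0 (fully open); "grasp_force": force on a finger pad.
Only numpy, scipy, OpenCV 4.12 (cv2) and the standard library are available. Lean on these libraries where they do the work, as an engineer would, in place of code of your own. Each camera call takes 0.05 s, during which the arm holds its last target. There are 200 camera calls.

### The job

On the desk stands a wooden book rack with a fixed end wall, one book already standing against that wall, and a sliding end stop with a grip bar. Among the loose books on the desk find the one of the same size as the book in the rack, stand it upright in the rack beside its fellow, in line with it, and then slide the end stop towards the wall until both books stand snug between wall and stop.

Things in the scene. Friction and masses are not known exactly. Their poses are not given: they have to be found in the camera images.
- volume: The loose cloth-bound book to shelve, rigid, about 0.37 kg, upright on the desk: 34 mm thick (y), 105 deep (x, spine at -x), 150 tall (z), the size of the one in the rack. Origin: centre of its underside. Pinch it across its thickness from above. Other upright books near it look alike but measure 58 x 115 x 175, 18 x 100 x 135 and 30 x 75 x 105 mm (thick x deep x tall).
- shelved: The book already in the rack, loose, same size and look (34 mm thick, 105 mm deep, 150 mm tall), standing within 5 mm of the fixed wall. Origin: centre of its underside; axes as for the loose book.
- rack: Wooden book rack, fixed to the desk. Origin: centre of the underside of its base board (150 mm in x, 360 in y, 18 thick, open at front and back). The row runs along y: books stand on the board centred at x = 0, thickness along y. Fixed end wall at the +y end: 130 mm wide, 20 thick, top at z = 158, inner face at y = +160. Towards -y from there is the sliding stop (see joint).
- stop (a joint): Clear space (m) from wall face to the stop's inner face, so that face is at rack y = 0.160 - value. Starts 0.18 to 0.22, stays where left (2 N friction); two books snug: 0.068. Plate 130 mm wide, 12 thick, top at rack z = 149. Grip bar along x, 100 mm long, 16 thick, z 102 to 122, centred 85 mm behind (-y of) that inner face, on 2 posts at x = +-40: pinch across y from above or push.
Mind the look-alikes: they are no part of the job. Leave any blue or purple look-alike of the volume alone.

How it is judged:
On the way:
1. the loose book stands upright in the rack, between wall and stop, with the stop not yet pushed snug (x of volume in the frame of rack between -0.025 and 0.025 m and z of volume in the frame of rack between 0.01 and 0.028 m and angle between volume's own z axis and vertical below 0.17 rad and angle between the y axis of volume and the y axis of rack, either way round below 0.2 rad and y of volume in the frame of rack between -0.06 and 0.16 m and value of joint stop above 0.09 m), for 0.2 s.
At the end, for the whole second after the job is handed in: Both same-sized books stand on the rack base between wall and stop, upright within 10 degrees, square to the rack within 11 degrees, within 25 mm of its centre line, at rest; the stop leaves at most 82 mm to the wall (the two books take 68 mm: 14 mm of play) (x of volume in the frame of rack between -0.025 and 0.025 m and z of volume in the frame of rack between 0.01 and 0.028 m and angle between each of volume, shelved's own z axis and vertical below 0.17 rad and angle between the y axis of each of volume, shelved and the y axis of rack, either way round below 0.2 rad and x of shelved in the frame of rack between -0.025 and 0.025 m and z of shelved in the frame of rack between 0.01 and 0.028 m and y of volume in the frame of rack between 0.07 and 0.16 m and y of shelved in the frame of rack between 0.07 and 0.16 m and value of joint stop between 0.06 and 0.082 m and linear speed of each of volume, shelved below 0.02 m/s); the robot touches nothing.
It also fails if it takes over 56 s, if anything falls off the work surface, if the arm or the gripper's body presses on something with over 40 N, if the wrist force passes 120 N, or if a joint passes its speed limit or range.

## Working session

There is one attempt and no reset: what is moved stays moved. The work goes in short steps, Python scripts to look and compute and a tool call to move; the robot and the scene stay as the last step left them, time stands still between calls to the robot, and variables do not carry over. Pictures are saved under pics/ and viewed, at most 13 in all, crops included, and the job is handed in when it is done.

Besides the shell and the picture viewer there is one more tool, called after "Emit:" as name([rows], argument=value, ...), one row to a line, values as JSON. drive_tool: Moves the arm, as the interface text tells. Its arguments: {"type":"object","properties":{"plan":{"type":"array"},"jaw":{"type":"number"}},"required":["plan"]}

```bash
mkdir -p pics; ls; python3 - <<'E'
from bench import ctrl
import cv2,numpy as np
for n in ("side","top"):
    p,d=ctrl.camera(n); cv2.imwrite(f"pics/{n}0.png",p[:,:,::-1]); np.savez(f"pics/{n}0.npz",p=p,d=d)
    print(n,ctrl.camera_info(n))
o=ctrl.get_obs();print(o)
print(ctrl.camera_info("wrist"))
E
```

```text
pics
side {'camera_matrix': array([[394.6946782 ,   0.        , 280.58862176],
       [  0.        , 394.6946782 , 214.25723486],
       [  0.        ,   0.        ,   1.        ]]), 'R': array([[-0.94831091, -0.31669374, -0.02028544],
       [-0.22831624,  0.72527524, -0.6494979 ],
       [ 0.22040445, -0.61129445, -0.76009274]]), 't': array([0.40947883, 0.19185308, 0.77674601])}
top {'camera_matrix': array([[512.43519355,   0.        , 276.33040754],
       [  0.        , 512.43519355, 213.89329659],
       [  0.        ,   0.        ,   1.        ]]), 'R': array([[-0.02260773, -0.99974389,  0.00101829],
       [-0.98460324,  0.02208872, -0.17340284],
       [ 0.17333594, -0.00492286, -0.98485045]]), 't': array([-0.0596863 ,  0.46052763,  1.31644234])}
{'time_s': 0.1, 'q': array([ 9.51685090e-01,  1.81502389e-01,  1.60787907e+00, -1.60613038e-05,
        1.35380828e+00, -2.06277971e-01]), 'dq': array([-0.00060136, -0.00266676, -0.00172499,  0.00135225,  0.00070589,
       -0.00116104]), 'joint_efforts': array([-9.87735802e-04, -4.45872152e+01, -3.52239203e+01, -4.25490616e-04,
    
[... 183 characters left out ...]
'wrist_force': array([ 1.01974188,  0.52527186, -0.83324838]), 'torque': array([-0.00618517,  0.02836136,  0.05824492]), 'grasp_force': 0.0, 'opening': 1.0024071609352474}
{'camera_matrix': array([[295.68404554,   0.        , 274.8083778 ],
       [  0.        , 295.68404554, 210.32305812],
       [  0.        ,   0.        ,   1.        ]]), 'T_tool_cam': array([[ 2.07140574e-03, -9.58623732e-01, -2.84668667e-01,
         7.21318589e-02],
       [ 9.99997515e-01,  2.22042594e-03, -2.00768163e-04,
         5.49712477e-05],
       [ 8.24546816e-04, -2.84667543e-01,  9.58625949e-01,
        -1.75173384e-01],
       [ 0.00000000e+00,  0.00000000e+00,  0.00000000e+00,
         1.00000000e+00]])}
```

View pics/top0.png

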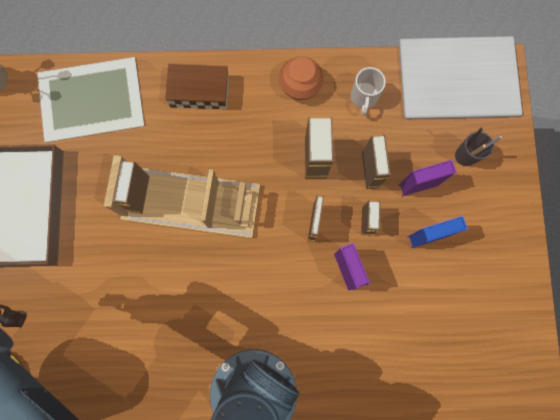

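View pics/side0.png

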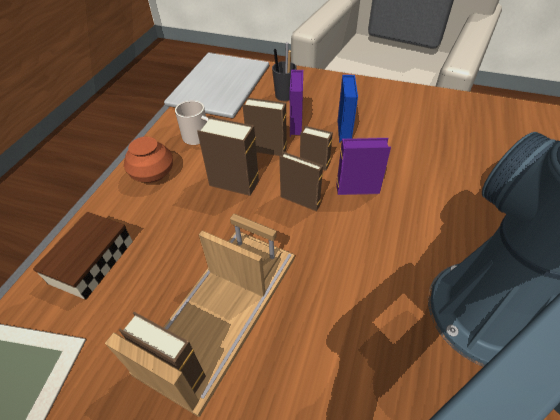

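Top view: the rack spans about (105–260, 155–235), with the shelved book at (124,185). The loose books are at (319,145) large, (376,160) the likely match, (316,218) thin and (373,215) small. The blue and purple ones are to the right. Next I'll measure the top faces using depth from both views.

```bash
cat > h.py <<'E'
import numpy as np,cv2
from bench import ctrl
def cloud(n,p=None,d=None):
    if d is None: p,d=ctrl.camera(n)
    i=ctrl.camera_info(n);K=i["camera_matrix"]
    v,u=np.mgrid[:d.shape[0],:d.shape[1]]
    C=np.stack([(u-K[0,2])/K[0,0]*d,(v-K[1,2])/K[1,1]*d,d],-1)
    if n=="wrist": raise 0
    W=(C-i["t"])@i["R"]
    W[d==0]=np.nan
    return p,W
def rect(P):
    (c,s,a)=cv2.minAreaRect((P[:,:2]*1000).astype(np.float32)); return np.round(c,1),np.round(s,1),round(a,1)
E
python3 - <<'E'
from h import *
Wt={}
for n in("top","side"):
    z=np.load(f"pics/{n}0.npz"); Wt[n]=cloud(n,z["p"],z["d"])
box={"top":dict(vol=(360,130,395,195),shel=(110,155,136,215),big=(300,112,336,184),stop=(196,165,222,232),bar=(228,180,260,230),purp=(400,158,458,200),thin=(306,190,326,245),small=(362,195,386,240)),
"side":dict(vol=(240,96,288,158),shel=(118,312,192,362),stop=(196,228,282,298),bar=(228,210,280,255),big=(198,114,258,195))}
for n,b in box.items():
    p,W=Wt[n]
    for k,(a,c,e,f) in b.items():
        P=W[c:f,a:e].reshape(-1,3); P=P[np.isfinite(P).all(1)]
        h,ed=np.histogram(P[:,2],bins=np.arange(-.02,.22,.004))
        print(n,k,{int(round(ed[i]*1000)):int(h[i]) for i in np.nonzero(h>25)[0] if ed[i]>0.08})
        zt=max([ed[i] for i in np.nonzero(h>25)[0]])
        T=P[(P[:,2]>zt-.004)&(P[:,2]<zt+.008)]
        print("   z",T[:,2].mean().round(4),len(T),rect(T))
E
```

```text
top vol {140: 130, 144: 289, 148: 137}
   z 0.1473 444 (array([ 583.7, -331.7]), array([104.4,  35.9]), 3.8)
top shel {132: 27, 140: 37, 148: 32, 152: 138, 156: 249, 160: 298, 164: 230, 168: 62}
   z 0.1666 295 (array([527.2, 298.6]), array([ 36.2, 104.5]), 80.8)
top big {164: 153, 168: 583, 172: 276, 176: 34}
   z 0.1739 310 (array([ 620.8, -182.2]), array([ 58.4, 115.7]), 88.6)
top stop {140: 32, 144: 110, 148: 112}
   z 0.1485 241 (array([493.9,  99.2]), array([ 13. , 127.2]), 80.6)
top bar {116: 84, 120: 134, 124: 28}
   z 0.1224 163 (array([479.9,  21.6]), array([15.7, 97.2]), 80.7)
top purp {140: 127, 144: 288, 148: 150}
   z 0.1473 453 (array([ 538.8, -461.5]), array([ 35. , 106.1]), 15.7)
top thin {124: 32, 128: 124, 132: 97, 136: 38}
   z 0.1349 136 (array([ 439.9, -170. ]), array([ 17.8, 100.1]), 79.2)
top small {96: 111, 100: 170, 104: 54}
   z 0.1031 236 (array([ 441.7, -315.4]), array([31.6, 75.3]), 84.4)
side vol {84: 45, 88: 42, 92: 61, 96: 51, 100: 64, 104: 61, 108: 67, 112: 61, 116: 71, 120: 66, 124: 86, 128: 105, 132: 83, 136: 81, 140: 131, 144: 277, 148: 107, 168: 
[... 211 characters left out ...]
98.6]), array([ 34.6, 106.2]), 80.6)
side stop {84: 74, 88: 65, 92: 80, 96: 63, 100: 75, 104: 100, 108: 104, 112: 110, 116: 125, 120: 142, 124: 69, 128: 71, 132: 77, 136: 69, 140: 76, 144: 243, 148: 182}
   z 0.1476 425 (array([493.8,  99.6]), array([ 13.8, 130. ]), 80.5)
side bar {104: 42, 108: 63, 112: 57, 116: 124, 120: 230, 144: 81, 148: 73}
   z 0.1478 154 (array([469.7, 103.8]), array([13.4, 59.3]), 81.1)
side big {84: 75, 88: 87, 92: 77, 96: 86, 100: 88, 104: 86, 108: 85, 112: 88, 116: 90, 120: 92, 124: 78, 128: 69, 132: 69, 136: 77, 140: 88, 144: 73, 148: 76, 152: 75, 156: 88, 160: 79, 164: 79, 168: 702, 172: 170}
   z 0.1707 874 (array([ 620.2, -181. ]), array([ 61.7, 115.4]), 89.6)
```

Sizes single out the book at (376,160): 104×36 mm, 0.147 m tall, centred at world (0.584, −0.332), thickness direction 93.8°. The rack's row direction is about 80.6°. The place target is (0.513, 0.215), 85 mm from the shelved book. Next I need the numbers for the approach.

```bash
cat >> h.py <<'E'
from scipy.spatial.transform import Rotation as Ro
def go(*targets):
    "targets (x,y,z,angle of tool y in deg): prints rows from the present pose"
    o=ctrl.get_obs();R=Ro.from_quat(o["eef_rot"],scalar_first=True).as_matrix();p=o["eef_pos"]
    a0=np.degrees(np.arctan2(R[1,1],R[0,1]))
    print("t",round(o["time_s"],2),"p",p.round(4),"ya",a0.round(2),"F",o["wrist_force"].round(1),"open",round(o["opening"],3),"grip",round(o["grasp_force"],1))
    for t in targets:
        s=R.T@(np.array(t[:3])-p)/.4; r=(a0-t[3]+90)%180-90
        print(t,"->",s.round(4),round(r/180,4))
E
python3 -c "
from h import *
go((.23,.526,.27,93.8),(.48,-.0,.27,93.8),(.45,.1,.27,93.8))"
```

```text
t 0.1 p [0.2304 0.5263 0.197 ] ya 66.35 F [ 1.   0.5 -0.8] open 1.002 grip 0.0
(0.23, 0.526, 0.27, 93.8) -> [ 0.0006 -0.0012 -0.1826] -0.1525
(0.48, -0.0, 0.27, 93.8) -> [-1.0995 -0.955  -0.1814] -0.1525
(0.45, 0.1, 0.27, 93.8) -> [-0.9305 -0.7561 -0.1817] -0.1525
```

Emit:
drive_tool([
  [[0,0,-0.1,0],[0,0,-0.18,-0.03],[-0.09,-0.08,-0.18,-0.06],[-0.18,-0.15,-0.18,-0.1],[-0.25,-0.21,-0.18,-0.13],[-0.32,-0.27,-0.18,-0.1525],[-0.4,-0.33,-0.18,-0.1525],[-0.47,-0.39,-0.18,-0.1525],[-0.55,-0.45,-0.18,-0.1525],[-0.62,-0.51,-0.18,-0.1525],[-0.7,-0.57,-0.18,-0.1525],[-0.77,-0.63,-0.18,-0.1525]],
], jaw=0)

```text
time_s: 1.1
eef_pos: [0.4122, 0.1703, 0.2696]
eef_rot: [0.0, -0.033, 0.999, -0.0]
wrist_force: [1.1, 0.8, 0.5]
opening: 1.003
grasp_force: 0.0
```

```bash
python3 -c "
from h import *
go((.583,-.26,.27,93.8),(.583,-.331,.27,93.8))"
```

```text
t 1.1 p [0.4122 0.1703 0.2696] ya 93.79 F [1.1 0.8 0.5] open 1.003 grip 0.0
(0.583, -0.26, 0.27, 93.8) -> [-3.5500e-01 -1.1017e+00 -8.0000e-04] -0.0001
(0.583, -0.331, 0.27, 93.8) -> [-3.4330e-01 -1.2788e+00 -8.0000e-04] -0.0001
```

Emit:
drive_tool([
  [[-0.03,-0.09,0,0],[-0.06,-0.18,0,0],[-0.09,-0.27,0,0],[-0.12,-0.36,0,0],[-0.15,-0.45,0,0],[-0.18,-0.54,0,0],[-0.2,-0.63,0,0],[-0.23,-0.72,0,0],[-0.26,-0.81,0,0],[-0.28,-0.9,0,0],[-0.3,-0.98,0,0],[-0.3,-1.0,0,0]],
])

```text
time_s: 2.1
eef_pos: [0.5582, -0.2235, 0.2685]
eef_rot: [-0.0, -0.031, 1.0, -0.0]
wrist_force: [-0.9, -0.1, 0.3]
opening: 1.001
grasp_force: 0.0
```

```bash
python3 -c "
from h import *
o=ctrl.get_obs();p,d=ctrl.camera('wrist');cv2.imwrite('pics/w1.png',p[:,:,::-1])
i=ctrl.camera_info('wrist');K=i['camera_matrix'];v,u=np.mgrid[:420,:560]
C=np.stack([(u-K[0,2])/K[0,0]*d,(v-K[1,2])/K[1,1]*d,d,np.ones_like(d)],-1)@i['T_tool_cam'].T
W=C[...,:3]@Ro.from_quat(o['eef_rot'],scalar_first=True).as_matrix().T+o['eef_pos']
m=(d>0)&(W[...,2]>.143)&(W[...,2]<.158)&(abs(W[...,0]-.584)<.08)&(abs(W[...,1]+.332)<.04)
print(m.sum(),W[m].mean(0),rect(W[m]))
go((.583,-.331,.27,93.8),(.583,-.331,.2,93.8),(.583,-.331,.096,93.8))"
```

```text
3201 [ 0.58114399 -0.3325752   0.14618361] (array([ 585. , -331.9]), array([105.5,  34.9]), 3.8)
t 2.15 p [ 0.5577 -0.2227  0.2685] ya 93.58 F [-0.3 -0.3  0.8] open 0.995 grip 0.0
(0.583, -0.331, 0.27, 93.8) -> [-0.0463 -0.2742 -0.0039] -0.0012
(0.583, -0.331, 0.2, 93.8) -> [-0.0465 -0.2742  0.1711] -0.0012
(0.583, -0.331, 0.096, 93.8) -> [-0.047  -0.2742  0.4311] -0.0012
```

View pics/w1.png

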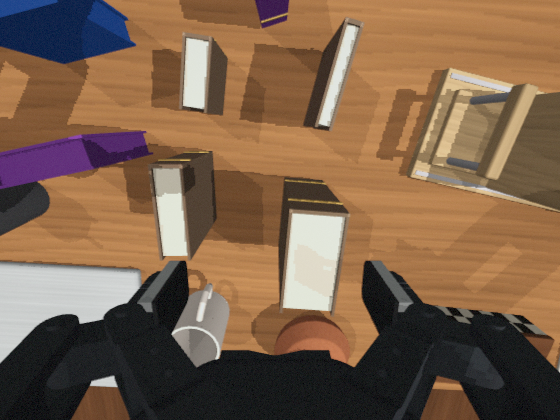

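The wrist view puts the volume's top at about (172,210) px, which is (0.585, −0.332), 105×35 mm. That agrees with the top view. Moving above it, then down.

Emit:
drive_tool([
  [[-0.02,-0.09,0,0],[-0.035,-0.17,0,0],[-0.045,-0.24,0,0],[-0.0515,-0.276,0,-0.001],[-0.0515,-0.276,0.05,-0.001],[-0.0515,-0.276,0.12,-0.001],[-0.0515,-0.276,0.19,-0.001],[-0.0515,-0.276,0.26,-0.001],[-0.0515,-0.276,0.33,-0.001],[-0.0515,-0.276,0.39,-0.001],[-0.0515,-0.276,0.43,-0.001],[-0.0515,-0.276,0.43,-0.001]],
])

```text
time_s: 3.15
eef_pos: [0.5831, -0.3238, 0.0927]
eef_rot: [-0.003, -0.035, 0.999, 0.003]
wrist_force: [-1.0, 0.9, -0.2]
opening: 1.003
grasp_force: 0.0
```

Emit:
drive_tool([
  [[0,0,0,0],[0,0,0,0],[0,0,0,0],[0,0,0,0],[0,0,0,0],[0,0,0,0],[0,0,0,0],[0,0,0,0],[0,0,0,0],[0,0,0,0]],
], jaw=1)

```text
time_s: 3.98
eef_pos: [0.5872, -0.3287, 0.1]
eef_rot: [0.002, -0.035, 0.999, -0.001]
wrist_force: [1.7, 0.4, 6.5]
opening: 0.379
grasp_force: 61.4
```

Gripped: opening ≈ 32 mm, 61 N. Lifting.

Emit:
drive_tool([
  [[0,0,-0.02,0],[0,0,-0.06,0],[0,0,-0.12,0],[0,0,-0.18,0],[0,0,-0.25,0],[0,0,-0.32,0],[0,0,-0.39,0],[0,0,-0.46,0],[0,0,-0.5,0],[0,0,-0.53,0],[0,0,-0.53,0],[0,0,-0.53,0]],
])

```text
time_s: 4.98
eef_pos: [0.5855, -0.3274, 0.3091]
eef_rot: [-0.0, -0.035, 0.999, 0.0]
wrist_force: [-0.1, 0.4, -3.2]
opening: 0.38
grasp_force: 60.4
```

```bash
python3 -c "
from h import *
go((.5,-.05,.31,80.6),(.48,.03,.31,80.6))"
```

```text
t 4.98 p [ 0.5855 -0.3274  0.3091] ya 93.98 F [-0.1  0.4 -3.2] open 0.38 grip 60.4
(0.5, -0.05, 0.31, 80.6) -> [ 0.1653  0.7067 -0.0016] 0.0743
(0.48, 0.03, 0.31, 80.6) -> [ 0.2013  0.9097 -0.0014] 0.0743
```

Emit:
drive_tool([
  [[0.01,0.05,0,0.005],[0.03,0.12,0,0.01],[0.05,0.21,0,0.02],[0.07,0.3,0,0.03],[0.09,0.39,0,0.04],[0.11,0.48,0,0.05],[0.13,0.57,0,0.06],[0.15,0.66,0,0.074],[0.17,0.75,0,0.074],[0.18,0.83,0,0.074],[0.2,0.89,0,0.074],[0.2,0.91,0,0.074]],
])

```text
time_s: 5.98
eef_pos: [0.478, 0.0334, 0.3077]
eef_rot: [-0.002, 0.08, 0.997, 0.001]
wrist_force: [0.6, -0.3, -2.5]
opening: 0.383
grasp_force: 60.6
```

```bash
python3 -c "
from h import *
go((.513,.2145,.31,80.6))"
```

```text
t 5.98 p [0.478  0.0334 0.3077] ya 80.84 F [ 0.6 -0.3 -2.5] open 0.383 grip 60.6
(0.513, 0.2145, 0.31, 80.6) -> [-0.0142  0.4608 -0.0053] 0.0013
```

Emit:
drive_tool([
  [[0,0.05,0,0],[-0.005,0.13,0,0],[-0.008,0.22,0,0],[-0.01,0.31,0,0],[-0.014,0.39,0,0],[-0.014,0.44,0,0.001],[-0.014,0.46,0,0.001],[-0.014,0.46,0,0.001],[-0.014,0.46,0,0.001],[-0.014,0.46,0,0.001]],
])

```text
time_s: 6.82
eef_pos: [0.5159, 0.2092, 0.309]
eef_rot: [-0.001, 0.084, 0.997, -0.001]
wrist_force: [-0.7, -0.0, -2.6]
opening: 0.383
grasp_force: 60.9
```

```bash
python3 -c "
from h import *
p,W=cloud('top');cv2.imwrite('pics/t2.png',cv2.resize(p[100:300,60:320,::-1],None,fx=3,fy=3))
p,W=cloud('side');cv2.imwrite('pics/s2.png',p[:,:,::-1])
go((.513,.2145,.14,80.6),(.513,.2145,.118,80.6))"
```

```text
t 6.92 p [0.5162 0.2092 0.3096] ya 80.38 F [ 0.2  0.5 -3.3] open 0.383 grip 60.9
(0.513, 0.2145, 0.14, 80.6) -> [0.0099 0.012  0.424 ] -0.0012
(0.513, 0.2145, 0.118, 80.6) -> [0.0099 0.012  0.479 ] -0.0012
```

View pics/s2.png

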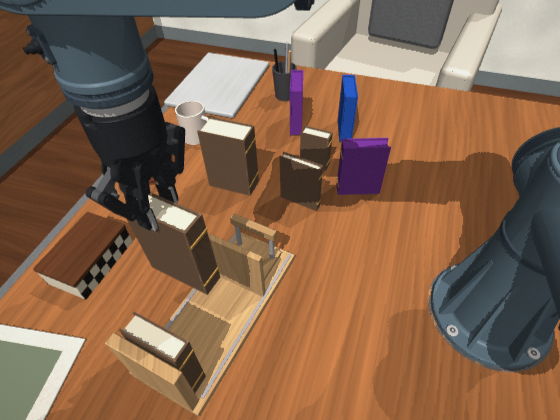

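The side view shows the volume held upright at about (175,245), square to the rack, between the shelved book and the stop. Lowering.

Emit:
drive_tool([
  [[0.01,0.006,0.04,0],[0.01,0.006,0.1,0],[0.01,0.006,0.17,0],[0.01,0.006,0.24,0],[0.01,0.006,0.31,0],[0.01,0.006,0.37,0],[0.01,0.006,0.41,0],[0.01,0.006,0.43,0],[0.01,0.006,0.445,0],[0.01,0.006,0.455,0],[0.01,0.006,0.46,0],[0.01,0.006,0.46,0]],
])

```text
time_s: 7.92
eef_pos: [0.5132, 0.2135, 0.1265]
eef_rot: [0.001, 0.083, 0.997, 0.0]
wrist_force: [-0.0, 0.8, -4.2]
opening: 0.379
grasp_force: 60.8
```

```bash
python3 -c "
from h import *
p,W=cloud('side')
cv2.imwrite('pics/s3.png',cv2.resize(p[160:420,80:360,::-1],None,fx=2,fy=2))
go((.513,.2145,.118,80.6))"
```

```text
t 7.97 p [0.5133 0.2137 0.1267] ya 80.48 F [-0.  -0.6 -3.3] open 0.379 grip 60.8
(0.513, 0.2145, 0.118, 80.6) -> [0.001  0.0019 0.0218] -0.0007
```

View pics/s3.png

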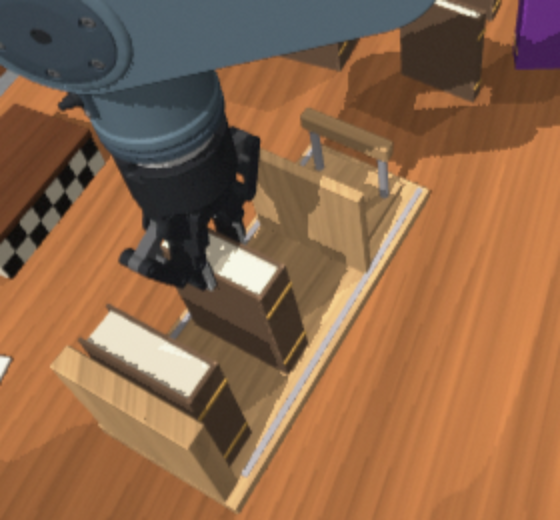

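The volume hovers just above the board, in line with its fellow (spine edges at (295,365) and (240,455) run parallel to the board edge). Now I'll seat it.

Emit:
drive_tool([
  [[0,0,0.005,0],[0,0,0.009,0],[0,0,0.013,0],[0,0,0.016,0],[0,0,0.019,0],[0,0,0.021,0],[0,0,0.022,0],[0,0,0.022,0],[0,0,0.022,0]],
])

```text
time_s: 8.72
eef_pos: [0.5129, 0.2137, 0.1181]
eef_rot: [0.0, 0.083, 0.997, 0.0]
wrist_force: [-2.9, -0.9, 5.4]
opening: 0.383
grasp_force: 61.9
```

Emit:
drive_tool([
  [[0,0,0,0],[0,0,0,0],[0,0,0,0],[0,0,0,0],[0,0,0,0],[0,0,0,0],[0,0,0,0],[0,0,0,0]],
], jaw=0)

```text
time_s: 9.38
eef_pos: [0.5126, 0.2136, 0.1169]
eef_rot: [-0.0, 0.083, 0.997, -0.0]
wrist_force: [-0.8, -1.2, -0.5]
opening: 1.001
grasp_force: 0.0
```

Emit:
drive_tool([
  [[0,0,-0.02,0],[0,0,-0.06,0],[0,0,-0.12,0],[0,0,-0.19,0],[0,0,-0.26,0],[0,0,-0.33,0],[0,0,-0.38,0],[0,0,-0.4,0],[0,0,-0.4,0],[0,0,-0.4,0]],
])

```text
time_s: 10.22
eef_pos: [0.5123, 0.2136, 0.2765]
eef_rot: [-0.0, 0.083, 0.997, -0.0]
wrist_force: [0.1, 0.1, 0.4]
opening: 1.001
grasp_force: 0.0
```

```bash
python3 -c "
from h import *
p,W=cloud('side');cv2.imwrite('pics/s4.png',cv2.resize(p[160:420,80:360,::-1],None,fx=2,fy=2))
M=np.isfinite(W).all(-1)
for c in((.513,.2145),(.5272,.2986)):
    q=(W-[*c,0]);a=q[...,0]*.1633+q[...,1]*.9866
    m=M&(abs(a)<.03)&(abs(q[...,0])<.09)&(W[...,2]>.16)&(W[...,2]<.173);print(m.sum(),rect(W[m]))
b=np.array([.48,.0216]);u=np.array([.1633,.9866])
go((.48,.0216,.277,80.6),(.48,.0216,.2,80.6),(.48,.0216,.094,80.6))"
```

```text
1291 (array([509.6, 210.4]), array([ 35.2, 105.8]), 80.1)
1601 (array([527.4, 298.5]), array([ 34.6, 106.4]), 80.6)
t 10.27 p [0.5118 0.2135 0.2754] ya 80.48 F [ 0.3 -0.5 -0.9] open 0.998 grip 0.0
(0.48, 0.0216, 0.277, 80.6) -> [-0.0009 -0.4862 -0.0035] -0.0007
(0.48, 0.0216, 0.2, 80.6) -> [-0.0013 -0.486   0.189 ] -0.0007
(0.48, 0.0216, 0.094, 80.6) -> [-0.0019 -0.4858  0.454 ] -0.0007
```

View pics/s4.png

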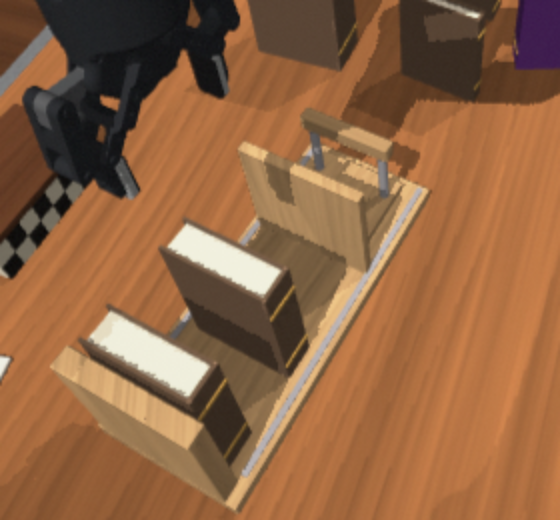

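The volume stands upright at (509.6, 210.4) mm, within 3 mm of its fellow's line, and the jaws are clear. Next, the grip bar.

Emit:
drive_tool([
  [[0,-0.06,0,0],[0,-0.15,0,0],[0,-0.24,0,0],[0,-0.33,0,0],[0,-0.41,0,0],[0,-0.46,0,0],[0,-0.485,0,0],[0,-0.486,0.05,0],[0,-0.486,0.12,0],[0,-0.486,0.18,0],[0,-0.486,0.18,0],[0,-0.486,0.18,0]],
])

```text
time_s: 11.27
eef_pos: [0.4789, 0.0227, 0.2032]
eef_rot: [-0.002, 0.083, 0.997, 0.0]
wrist_force: [0.7, -0.0, 0.8]
opening: 1.002
grasp_force: 0.0
```

```bash
python3 -c "
from h import *
go((.48,.0216,.094,80.6))"
```

```text
t 11.27 p [0.4789 0.0227 0.2032] ya 80.51 F [ 0.7 -0.   0.8] open 1.002 grip 0.0
(0.48, 0.0216, 0.094, 80.6) -> [-0.0044 -0.0024  0.273 ] -0.0005
```

Emit:
drive_tool([
  [[0,-0.002,0.04,0],[0,-0.002,0.1,0],[0,-0.002,0.16,0],[0,-0.002,0.21,0],[0,-0.002,0.25,0],[0,-0.002,0.265,0],[0,-0.002,0.272,0],[0,-0.002,0.272,0],[0,-0.002,0.272,0]],
])

```text
time_s: 12.02
eef_pos: [0.4815, 0.021, 0.0977]
eef_rot: [0.001, 0.083, 0.997, -0.0]
wrist_force: [-0.1, -0.1, 0.3]
opening: 1.001
grasp_force: 0.0
```

Emit:
drive_tool([
  [[0,0,0,0],[0,0,0,0],[0,0,0,0],[0,0,0,0],[0,0,0,0],[0,0,0,0],[0,0,0,0],[0,0,0,0],[0,0,0,0],[0,0,0,0],[0,0,0,0]],
], jaw=1)

```text
time_s: 12.93
eef_pos: [0.4803, 0.0211, 0.0962]
eef_rot: [-0.0, 0.083, 0.997, 0.0]
wrist_force: [0.4, 0.3, 0.5]
opening: 0.003
grasp_force: 0.0
```

```bash
python3 -c "
from h import *
u=np.array([.1633,.9866]);p=ctrl.get_obs()['eef_pos']
go((*(p[:2]+.1*u),p[2],80.6),(*(p[:2]+.145*u),p[2],80.6))"
```

```text
t 12.93 p [0.4803 0.0211 0.0962] ya 80.48 F [0.4 0.3 0.5] open 0.003 grip 0.0
(np.float64(0.49662111740173087), np.float64(0.11977610828782985), np.float64(0.09617130851904661), 80.6) -> [0.0005 0.25   0.    ] -0.0007
(np.float64(0.5039696174017309), np.float64(0.16417310828782983), np.float64(0.09617130851904661), 80.6) -> [0.0008 0.3625 0.    ] -0.0007
```

The jaws shut on nothing, so I need to look.

```bash
python3 -c "
from h import *
p,W=cloud('side');cv2.imwrite('pics/s5.png',cv2.resize(p[160:420,80:360,::-1],None,fx=2,fy=2))
pt,Wt=cloud('top');cv2.imwrite('pics/t5.png',cv2.resize(pt[140:260,80:300,::-1],None,fx=3,fy=3))
for n,w in(('s',W),('t',Wt)):
  M=np.isfinite(w).all(-1)
  q=w-[.494,.0993,0];a=q[...,0]*.1633+q[...,1]*.9866;b=q[...,0]*.9866-q[...,1]*.1633
  for z0,z1,lim in((.143,.156,(-.1,.08)),(.114,.128,(-.13,.0))):
    m=M&(a>lim[0])&(a<lim[1])&(abs(b)<.07)&(w[...,2]>z0)&(w[...,2]<z1)
    h,e=np.histogram(a[m],bins=np.arange(-.13,.08,.005));print(n,z0,{int(round(1000*e[i])):int(h[i]) for i in np.nonzero(h>5)[0]})
"
```

```text
s 0.143 {-85: 7, -80: 6, -75: 16, -70: 21, -10: 22, -5: 156, 0: 173, 5: 93}
s 0.114 {-90: 9, -85: 67, -80: 98, -75: 159, -5: 9}
t 0.143 {-10: 12, -5: 61, 0: 55, 5: 11}
t 0.114 {-75: 21, -10: 14}
```

View pics/s5.png

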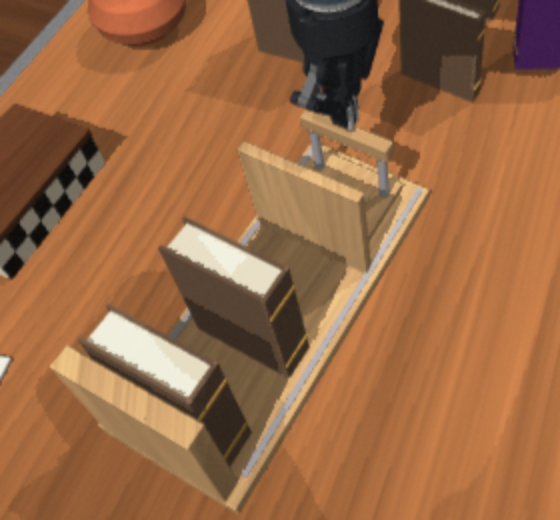

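View pics/t5.png

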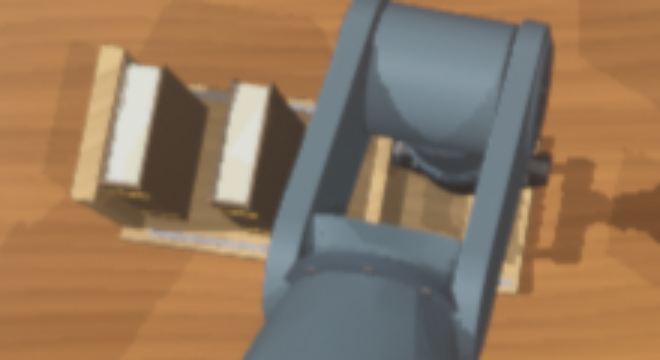

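```bash
python3 -c "
from h import *
o=ctrl.get_obs();P=o['eef_pos']
for n in('side',):
  i=ctrl.camera_info(n)
  for X in(P,P+[0,0,.019],P+[0,0,.05],[.48,.0216,.122]):
    c=i['camera_matrix']@(i['R']@np.array(X)+i['t']);print(n,X,(c[:2]/c[2]).round(1))
p,_=ctrl.camera('side');w,_=ctrl.camera('wrist')
a=cv2.resize(p[175:265,205:305,::-1],(400,360),interpolation=cv2.INTER_CUBIC);b=cv2.resize(w[:,:,::-1],(400,360))
cv2.imwrite('pics/s6.png',np.hstack([a,b]))"
```

```text
side [0.48030357 0.02110969 0.09616596] [253.5 231.6]
side [0.48030357 0.02110969 0.11516596] [252.8 225.7]
side [0.48030357 0.02110969 0.14616596] [251.6 215.6]
side [0.48, 0.0216, 0.122] [252.6 223.8]
```

View pics/s6.png

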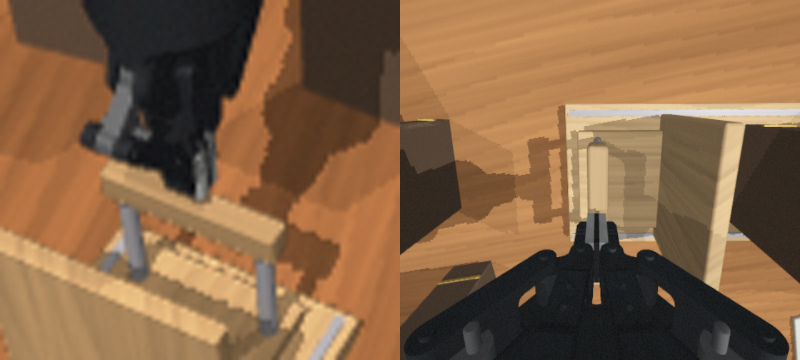

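```bash
python3 -c "
from h import *
p,W=cloud('side')
for u in(249,252,255,258,262):
  print(u,[(v,*(W[v,u]*1000).round(0).astype(int),int(p[v,u].mean())) for v in range(206,234,3)])
"
```

```text
249 [(206, np.int64(475), np.int64(38), np.int64(193), 32), (209, np.int64(477), np.int64(36), np.int64(183), 33), (212, np.int64(473), np.int64(45), np.int64(185), 21), (215, np.int64(472), np.int64(49), np.int64(182), 41), (218, np.int64(480), np.int64(34), np.int64(154), 24), (221, np.int64(482), np.int64(31), np.int64(141), 38), (224, np.int64(487), np.int64(24), np.int64(122), 145), (227, np.int64(486), np.int64(28), np.int64(117), 119), (230, np.int64(486), np.int64(29), np.int64(108), 114), (233, np.int64(521), np.int64(-37), np.int64(4), 110)]
252 [(206, np.int64(469), np.int64(39), np.int64(196), 34), (209, np.int64(471), np.int64(36), np.int64(184), 23), (212, np.int64(471), np.int64(37), np.int64(178), 32), (215, np.int64(475), np.int64(30), np.int64(160), 19), (218, np.int64(475), np.int64(32), np.int64(153), 22), (221, np.int64(475), np.int64(34), np.int64(147), 19), (224, np.int64(475), np.int64(34), np.int64(138), 88), (227, np.int64(479), np.int64(27), np.int64(119), 154), (230, np.int64(479), np.int64(30), np.int64(112), 118), (233, np.int64(516), np.int64(-43), np.i
[... 1113 characters left out ...]
np.int64(110), 116)]
262 [(206, np.int64(524), np.int64(-131), np.int64(-3), 103), (209, np.int64(521), np.int64(-122), np.int64(-3), 108), (212, np.int64(516), np.int64(-110), np.int64(0), 112), (215, np.int64(513), np.int64(-100), np.int64(0), 115), (218, np.int64(-9223372036854775808), np.int64(-9223372036854775808), np.int64(-9223372036854775808), 132), (221, np.int64(507), np.int64(-85), np.int64(-2), 129), (224, np.int64(504), np.int64(-76), np.int64(-2), 122), (227, np.int64(460), np.int64(23), np.int64(121), 163), (230, np.int64(457), np.int64(31), np.int64(122), 164), (233, np.int64(457), np.int64(32), np.int64(115), 119)]<string>:5: RuntimeWarning: invalid value encountered in cast
```

The shut tips seem to meet the bar's top, although the TCP reads 26 mm lower. I'll raise the tool and measure where the tips really are.

Emit:
drive_tool([
  [[0,0,-0.03,0],[0,0,-0.08,0],[0,0,-0.13,0],[0,0,-0.17,0],[0,0,-0.18,0],[0,0,-0.18,0],[0,0,-0.18,0]],
])

```text
time_s: 13.77
eef_pos: [0.48, 0.0211, 0.1675]
eef_rot: [-0.0, 0.083, 0.997, 0.0]
wrist_force: [-0.3, 0.3, -0.4]
opening: -0.001
grasp_force: 0.0
```

```bash
python3 -c "
from h import *
o=ctrl.get_obs();P=o['eef_pos'];print(P,o['opening'])
p,W=cloud('side');cv2.imwrite('pics/s7.png',cv2.resize(p[150:260,195:315,::-1],(720,600)))
i=ctrl.camera_info('side')
for X in(P,P+[0,0,.026]):
    c=i['camera_matrix']@(i['R']@np.array(X)+i['t']);print('tip',(c[:2]/c[2]).round(1))
M=np.isfinite(W).all(-1)&(np.hypot(W[...,0]-P[0],W[...,1]-P[1])<.03)&(W[...,2]>.13)
print(np.sort(W[M][:,2])[[0,5,20,40]])
v,u=np.nonzero(M&(W[...,2]<P[2]+.02));print(len(u),u.mean(),v.max())
q=W-[.494,.0993,0];a=q[...,0]*.1633+q[...,1]*.9866;b=q[...,0]*.9866-q[...,1]*.1633
m=(abs(b)<.055)&(abs(a+.079)<.03)&(W[...,2]>.117)&(W[...,2]<.13);print('bar',m.sum(),rect(W[m]),W[m][:,2].mean())
"
```

```text
[0.47995599 0.02114058 0.16752628] -0.0007699363236801393
tip [250.9 208.3]
tip [249.8 198.9]
[0.20166333 0.20477047 0.20965371 0.2128565 ]<string>:10: RuntimeWarning: Mean of empty slice.
  ret = ret.dtype.type(ret / rcount)
Traceback (most recent call last):
ValueError: zero-size array to reduction operation maximum which has no identity
```

View pics/s7.png

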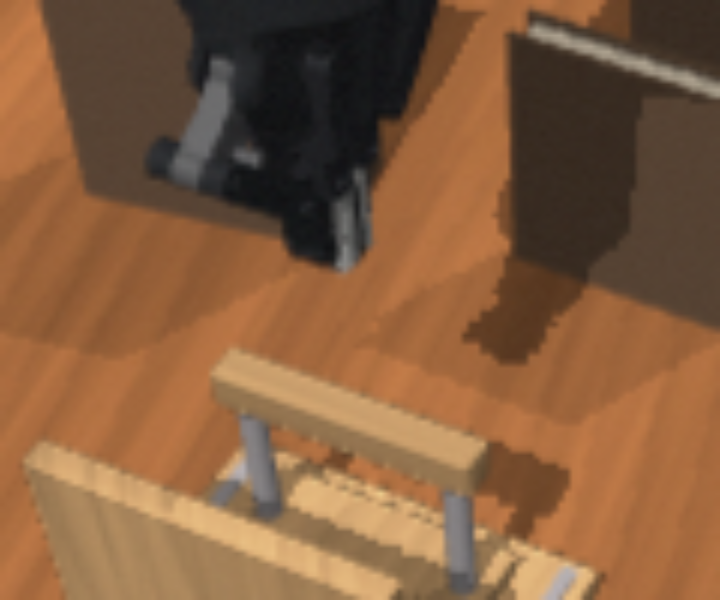

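The tip shows at px (252,199), about z = 0.195, so the real tips sit about 27 mm above the reported TCP. The bar pinch therefore needs TCP z ≈ 0.070. Reopening the jaws and going lower.

Emit:
drive_tool([
  [[0,0,0,0],[0,0,0,0],[0,0,0,0],[0,0,0,0],[0,0,0,0],[0,0,0,0],[0,0,0,0],[0,0,0,0]],
], jaw=0)

```text
time_s: 14.48
eef_pos: [0.4803, 0.0211, 0.1682]
eef_rot: [0.0, 0.083, 0.997, -0.0]
wrist_force: [-0.7, 0.6, 0.1]
opening: 0.998
grasp_force: 0.0
```

Emit:
drive_tool([
  [[0,0,0.03,0],[0,0,0.08,0],[0,0,0.12,0],[0,0,0.16,0],[0,0,0.185,0],[0,0,0.205,0],[0,0,0.22,0],[0,0,0.232,0],[0,0,0.24,0],[0,0,0.24,0]],
])

```text
time_s: 15.32
eef_pos: [0.4802, 0.0211, 0.0719]
eef_rot: [-0.0, 0.083, 0.997, 0.0]
wrist_force: [-0.4, 0.3, -0.2]
opening: 1.001
grasp_force: 0.0
```

Emit:
drive_tool([
  [[0,0,0,0],[0,0,0,0],[0,0,0,0],[0,0,0,0],[0,0,0,0],[0,0,0,0],[0,0,0,0],[0,0,0,0],[0,0,0,0],[0,0,0,0],[0,0,0,0]],
], jaw=1)

```text
time_s: 16.23
eef_pos: [0.4805, 0.0211, 0.0726]
eef_rot: [0.0, 0.083, 0.997, -0.0]
wrist_force: [-1.6, 0.7, 5.9]
opening: 0.168
grasp_force: 60.5
```

Bar gripped (14 mm opening, 60 N). Sliding the stop along tool +y.

Emit:
drive_tool([
  [[0,0.01,0,0],[0,0.035,0,0],[0,0.065,0,0],[0,0.095,0,0],[0,0.125,0,0],[0,0.155,0,0],[0,0.185,0,0],[0,0.215,0,0],[0,0.245,0,0],[0,0.275,0,0],[0,0.3,0,0],[0,0.315,0,0]],
])

```text
time_s: 17.23
eef_pos: [0.5008, 0.1457, 0.0726]
eef_rot: [-0.0, 0.083, 0.997, -0.001]
wrist_force: [-4.6, -3.3, 9.3]
opening: 0.168
grasp_force: 60.9
```

Emit:
drive_tool([
  [[0,0.01,0,0],[0,0.015,0,0],[0,0.02,0,0],[0,0.025,0,0],[0,0.03,0,0],[0,0.033,0,0],[0,0.036,0,0],[0,0.036,0,0],[0,0.036,0,0]],
])

```text
time_s: 17.98
eef_pos: [0.503, 0.1592, 0.0726]
eef_rot: [-0.001, 0.083, 0.997, -0.001]
wrist_force: [-5.0, -1.9, 8.0]
opening: 0.169
grasp_force: 60.9
```

```bash
python3 -c "
from h import *
p,W=cloud('side');cv2.imwrite('pics/s8.png',cv2.resize(p[160:420,80:360,::-1],None,fx=2,fy=2))
go()
q=W-[.5272,.2986,0];a=q[...,0]*.1633+q[...,1]*.9866;b=q[...,0]*.9866-q[...,1]*.1633
for z0,z1,l,h in((.161,.173,-.1,.03),(.143,.154,-.1,-.03)):
  m=(abs(b)<.04)&(a>l)&(a<h)&(W[...,2]>z0)&(W[...,2]<z1);hh,e=np.histogram(a[m],bins=np.arange(-.1,.03,.004));print({int(round(1000*x)):int(n) for x,n in zip(e,hh) if n>4})
"
```

```text
t 18.03 p [0.503  0.1592 0.0726] ya 80.5 F [-4.9 -2.1  8.4] open 0.169 grip 60.9
{-100: 6, -60: 45, -56: 153, -52: 117, -48: 126, -44: 120, -40: 121, -36: 127, -32: 124, -28: 96, -24: 66, -20: 37, -16: 163, -12: 131, -8: 138, -4: 139, 0: 129, 4: 135, 8: 143, 12: 115, 16: 73}
{-72: 26, -68: 107, -64: 13}
```

View pics/s8.png

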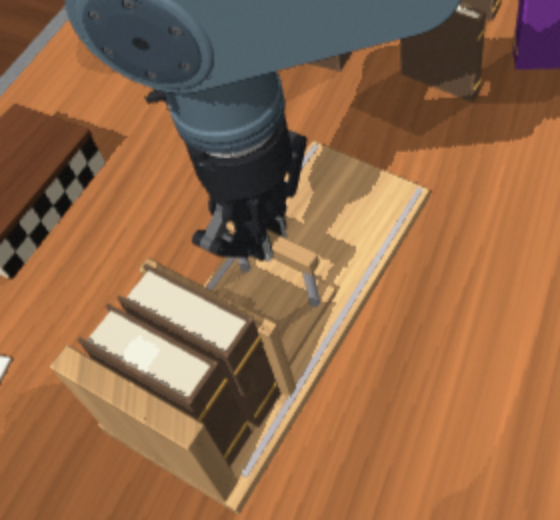

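The stop is now carrying the volume, with only a few mm of play left at (215,350). I'll creep in.

Emit:
drive_tool([
  [[0,0.004,0,0],[0,0.008,0,0],[0,0.011,0,0],[0,0.014,0,0],[0,0.014,0,0],[0,0.014,0,0]],
])

```text
time_s: 18.53
eef_pos: [0.5039, 0.1647, 0.0726]
eef_rot: [-0.001, 0.083, 0.997, -0.0]
wrist_force: [-5.5, -1.7, 8.2]
opening: 0.165
grasp_force: 60.9
```

Emit:
drive_tool([
  [[0,0.003,0,0],[0,0.006,0,0],[0,0.009,0,0],[0,0.011,0,0],[0,0.011,0,0],[0,0.011,0,0]],
])

```text
time_s: 19.03
eef_pos: [0.5045, 0.1685, 0.0726]
eef_rot: [-0.001, 0.083, 0.997, -0.001]
wrist_force: [-4.4, -5.0, 10.1]
opening: 0.17
grasp_force: 61.0
```

Emit:
drive_tool([
  [[0,0.002,0,0],[0,0.004,0,0],[0,0.005,0,0],[0,0.005,0,0]],
])

```text
time_s: 19.37
eef_pos: [0.5046, 0.1692, 0.0726]
eef_rot: [-0.001, 0.083, 0.997, -0.002]
wrist_force: [-8.0, -10.7, 9.7]
opening: 0.171
grasp_force: 61.2
```

```bash
python3 -c "
from h import *
p,W=cloud('side');go()
q=W-[.5272,.2986,0];a=q[...,0]*.1633+q[...,1]*.9866;b=q[...,0]*.9866-q[...,1]*.1633
for z0,z1,l,h in((.161,.173,-.1,.03),(.143,.154,-.1,-.03),(.15,.16,.015,.06)):
  m=(abs(b)<.04)&(a>l)&(a<h)&(W[...,2]>z0)&(W[...,2]<z1);hh,e=np.histogram(a[m],bins=np.arange(-.1,.06,.003));print({int(round(1000*x)):int(n) for x,n in zip(e,hh) if n>4})
"
```

```text
t 19.42 p [0.5046 0.1692 0.0726] ya 80.51 F [-6.8 -9.  11.7] open 0.168 grip 61.2
{-100: 6, -97: 8, -94: 5, -91: 7, -88: 5, -49: 42, -46: 121, -43: 93, -40: 91, -37: 85, -34: 100, -31: 90, -28: 94, -25: 91, -22: 97, -19: 62, -16: 105, -13: 132, -10: 103, -7: 103, -4: 101, -1: 98, 2: 105, 5: 102, 8: 102, 11: 108, 14: 107, 17: 85, 20: 67}
{-61: 21, -58: 79, -55: 59}
{20: 99, 23: 115, 26: 113, 29: 107, 32: 111, 35: 114, 38: 144}
```

Moving 0.7 mm of the commanded 2 mm while the force rises to about 10 N means it's snug, and the books span about 70 mm against the wall. Releasing and backing off.

Emit:
drive_tool([
  [[0,0,0,0],[0,0,0,0],[0,0,0,0],[0,0,0,0],[0,0,0,0],[0,0,0,0],[0,0,0,0],[0,0,0,0]],
], jaw=0)

```text
time_s: 20.08
eef_pos: [0.5055, 0.1715, 0.0721]
eef_rot: [-0.0, 0.083, 0.997, 0.0]
wrist_force: [0.4, 0.7, 0.5]
opening: 0.998
grasp_force: 0.0
```

Emit:
drive_tool([
  [[0,0,-0.03,0],[0,0,-0.08,0],[0,0,-0.15,0],[0,0,-0.22,0],[0,0,-0.3,0],[0,0,-0.37,0],[0,-0.08,-0.42,0],[0,-0.17,-0.45,0],[0,-0.26,-0.45,0],[0,-0.3,-0.45,0],[0,-0.3,-0.45,0],[0,-0.3,-0.45,0]],
])

```text
time_s: 21.08
eef_pos: [0.4857, 0.0525, 0.2532]
eef_rot: [0.001, 0.084, 0.996, 0.0]
wrist_force: [-0.0, 0.1, 0.0]
opening: 0.998
grasp_force: 0.0
```

```bash
python3 -c "
from h import *
p,W=cloud('side');cv2.imwrite('pics/s9.png',cv2.resize(p[160:420,80:360,::-1],None,fx=2,fy=2));go()
q=W-[.5272,.2986,0];a=q[...,0]*.1633+q[...,1]*.9866;b=q[...,0]*.9866-q[...,1]*.1633
for z0,z1,l,h in((.161,.173,-.1,.03),(.143,.154,-.1,-.03)):
  m=(abs(b)<.065)&(a>l)&(a<h)&(W[...,2]>z0)&(W[...,2]<z1);hh,e=np.histogram(a[m],bins=np.arange(-.1,.06,.003));print(rect(W[m]),{int(round(1000*x)):int(n) for x,n in zip(e,hh) if n>4})
"
```

```text
t 21.13 p [0.4858 0.0533 0.2529] ya 80.43 F [-0.7  0.4 -0.2] open 0.995 grip 0.0
(array([523.3, 285.9]), array([ 68.6, 108.5]), 80.4) {-49: 54, -46: 159, -43: 121, -40: 113, -37: 119, -34: 120, -31: 120, -28: 125, -25: 122, -22: 120, -19: 89, -16: 136, -13: 174, -10: 129, -7: 130, -4: 130, -1: 132, 2: 128, 5: 131, 8: 133, 11: 138, 14: 129, 17: 119, 20: 91}
(array([519.2, 254.6]), array([ 29.1, 128.6]), 80.8) {-61: 37, -58: 138, -55: 100, -52: 19, -49: 18, -46: 7, -43: 5, -40: 6, -37: 5, -34: 5}
```

View pics/s9.png

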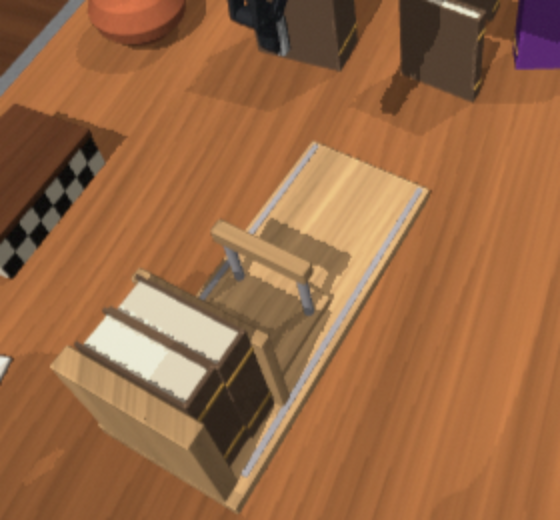

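Both books stand square and snug between wall and stop (68.6 mm together), and the arm is clear. Handing in.

```bash
python3 -c "
from bench import ctrl
print(ctrl.hand_in())"
```

```text
the job is handed in; nothing more can be done
None
```

The matching book stands upright in the rack beside its fellow, with the stop slid snug against both (together they measure about 69 mm). The job was handed in at about 21 s; the hand-in returned no verdict.

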